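# Roll the pigment jar up onto the jar mill

## Task

Load the jar mill: with your fingertips push the white porcelain jar that lies at the foot of the plywood ramp slowly and gently up the ramp and over the front roller, until it settles square between the two rollers, and leave it resting there on its own. Roll it, never lift it, do not let it get away from you and roll back down, and leave everything else on the bench where it stands.

Things in the scene. Friction and masses are not known exactly. Their poses are not given: they have to be found in the camera images.
- mill: Low bench jar mill with its loading ramp, one fixed unit. Origin on the bench (z = 0), on the centre line; x points level up the ramp, the way the jar is pushed; y along the rollers. In mm: lip at x = -120, front roller axle x = 90, back x = 138; grey bearing plates 50 high at |y| = 78 to 88, x = 64 to 164; blue drive housing x = 172 to 272, |y| below 105, 112 high, knob to 132.
- saddle (a point): Where the centre of the seated jar comes to rest between the two rollers: mill frame x = 114, y = 0, height 92 mm. Axes as the mill's. On the way over the front roller the jar's centre rises to 97 mm at x = 90, then the jar drops into the saddle by itself.
- ramp: The ramp's frame: origin at the top end on the centre line (mill frame x = 87, height 52 mm), x up the slope (11 degrees), z square to the running surface, which is z = 0 from x = -211 to -6 mm and tangent to the front roller. Two rubber strips carry the jar; cheeks at |y| = 72 to 80 stand 10 mm above them; the cross lip at the foot (x = -219 to -211) stands 12 mm above them.
- jar_center (a point): Centre of the jar to load: closed white glazed porcelain, blue bands and spots, lying across the ramp. Barrel 90 mm diameter, 112 mm long (y along its axle); neck, blue lid and clamp stick out 36 mm more at -y. 0.8 kg +-30 %, friction 0.35. Starts at the lip (mill x = -98, height 62 mm), rolls back when let go. 2 to 6 N moves it if pushed at or below mid-height; higher, it jams. Over 0.25 m/s on the ramp is run away.
- roller_front: Front roller, turns freely: rubber tyres 32 mm in diameter at |y| = 25 to 51 mm; origin at the middle of its axle, 36 mm above the bench, y along the axle.
- roller_back: Back roller, the same, 48 mm beyond the front one; held by the standing drive it hardly turns.
- cat_plain: Loose sitting cat in unglazed white bisque, 85 mm tall, 52 mm across, standing beside the ramp (on the mill's -y side); origin under its base. Leave alone.
- cat_painted: Loose sitting bisque cat with pale-blue spots, 80 mm tall, 50 mm across; origin under its base. Leave alone.
- napkin_ring: Loose white bisque napkin ring standing on end beside the ramp, 48 mm across, 34 mm high; origin under it. Leave alone.
- spare_jar: Second white porcelain mill jar, loose, standing upright beside the mill with a white lid, 90 mm across, about 150 mm tall with its closure; origin under it. Leave alone.
- brush_pot: Loose blue pot 68 mm across and 95 mm tall full of brushes (about 215 mm to their tips); origin under it. Leave alone.
- rinse_bowl: Loose white empty bowl, 150 mm across, 55 mm high; origin under it. Leave alone.
- bottle_vase: Loose white bisque bottle vase, 70 mm square, 180 mm tall; origin under it. Leave alone.

How it is judged:
By the outcome, as a careful person would: the job done as asked, in the order asked, and still so for the second after the job is handed in, with the robot touching nothing.
It also fails if it takes over 42 s, if anything falls off the work surface, if the arm or the gripper's body presses on something with over 40 N, if the wrist force passes 120 N, or if a joint passes its speed limit or range.

## Robot

A 6-joint arm with a two-finger parallel gripper is mounted at the origin on the work surface. World frame = base frame: x ahead of the robot, y to its left, z up, the work surface at z = 0. Lengths are in m, angles in rad, forces in N, time in s.
With the tool pointing down it reaches from about 0.25 to 0.725 m from the base axis. Payload 4 kg.
Tool frame: the origin (TCP) lies midway between the tips of the shut fingers; the grasp point (between the pads) lies pinch_z behind it (pinch_z is the distance from the TCP to the grasp point, in m); z points along the fingers, y is the direction in which the jaws open and shut (so a half turn about z gives the same grasp; the last joint's range is limited). The gripper opens to 85 mm and grips with 20 to 120 N. Pads are 22 mm wide; open, the fingers measure 114 mm over their backs; the gripper's body (76 mm by 85 mm) begins 54 mm behind the grasp point. The pads swing forward as they close: fully open they stand 13 mm farther back than shut.
Start: joints at [-1.129, 0.241, 0.005, 1.335, 0, 1.571], TCP at [0.214, -0.452, 0.231] pointing down, gripper open.
Joint ranges: [-2.72, 2.72], [-1.05, 1.87], [-1.09, 1.28], [-1.99, 2.15], [-1.42, 1.44], [-3.14, 3.14]. Speed limits (rad/s): [2.79, 2.79, 3.14, 3.14, 3.14, 3.14].

## Interface

Orientations are given as a unit quaternion [x, y, z, w].
In Python, from workcell import * gives the robot as it stands.
- The arm moves only by the tool move_arm, never from a script. Its argument "motion" is a list of rows, each a list of 3 entries, a list of its own where there are three numbers: the finger opening in mm, from 0 to 85.4, then the shift along the tool's x, y, z in units of 50 mm (1.0 is 50 mm), then the turn about the tool's z in units of 6 degrees (1.0 is 6 degrees). In form: [[claw, [dx, dy, dz], roll], ...]. A call has exactly 10 rows; each row is the pose to reach, as a shift and turn from the pose commanded when the call began, along the tool's axes at that moment; what a row does not reach only later rows make up. A row lasts 1/10 s, in which the tool goes at most 50 mm and 8.59 degrees, less where a joint would pass 70% of its speed; a pose out of reach is approached as far as the arm can. A call with a gripper value outside its range is refused whole. The fingers move at their own pace and stop on an object; the grip force is fixed at half the most. Time passes only in rows, so rows that repeat a pose let the fingers close, or fill a call up. It gives the time, the measured TCP pose, the force and the opening at its end, in the units of the state.
- get_obs(): the state, without advancing time (a new reading comes with each control period).
- camera(name): name is "scene" or "side" or "wrist"; returns a dict with "color" (384x512x3 uint8, red, green, blue), "fx", "fy", "cx", "cy" (pixels), "rvec" (rotation vector, rad) and "tvec" (3), from world to camera coordinates, as OpenCV has them; the wrist camera has in their place "mount" (4x4, takes a point from camera to tool coordinates, whose origin is the TCP and whose axes are the flange's). Camera axes: x right, y down, z forward; pixel columns grow to the right and rows downward; lengths in m; the calibration is good to about 2 mm. A picture is of the moment at which its call begins: read the wrist's pose just before it. There is no depth.
- job_done(): hands the job in, once; it reports no verdict.
The state is a dict: "clock": time; "joint_pos": joint angles; "joint_vel": joint speeds; "tau": joint torques, N m; "eef_pos": TCP position; "tool_rot": TCP orientation; "ft_force": force on the tool from outside, world axes, zero at the start; "ft_torque": the same for the moment, N m; "grip_width": finger opening in m.
Only numpy, scipy, OpenCV 4.12 (cv2) and the standard library are available. Lean on these libraries where they do the work, as an engineer would, in place of code of your own. Each camera call takes 0.05 s, during which the arm holds its last target.

## Working session

There is one attempt and no reset: what is moved stays moved. The work goes in short steps, Python scripts to look and compute and a tool call to move; the robot and the scene stay as the last step left them, time stands still between calls to the robot, and variables do not carry over. Pictures are saved under pics/ and viewed, and the job is handed in when it is done.

Besides the shell and the picture viewer there is one more tool, called after "Request:" by a JSON object that holds its "fn" and its "kwargs". move_arm: Moves the arm, as the interface text tells. Its arguments: {"type":"object","properties":{"motion":{"type":"array","items":{"type":"array"}}},"required":["motion"]}

```bash
mkdir -p pics; ls; python3 - <<'E'
from workcell import *
import cv2
o=get_obs();print({k:o[k] for k in o})
for n in ["scene","side","wrist"]:
    c=camera(n);cv2.imwrite(f"pics/{n}0.png",cv2.cvtColor(c["color"],cv2.COLOR_RGB2BGR))
    print(n,{k:c[k] for k in c if k!="color"})
E
```

```text
pics
{'clock': 0.0, 'joint_pos': array([-1.12899485e+00,  2.41415001e-01,  3.70191267e-03,  1.33519610e+00,
       -1.05805624e-05,  1.57080687e+00]), 'joint_vel': array([ 0.00012703,  0.00038477, -0.00067901,  0.00069523,  0.00111284,
        0.00208931]), 'tau': array([-3.93318978e-04, -3.72315896e+01,  2.52407706e+01,  1.69454160e-02,
       -1.16817532e-05, -1.01246382e-06]), 'eef_pos': array([ 0.21350701, -0.45141263,  0.23040343]), 'tool_rot': array([ 9.75701095e-01,  2.19103301e-01, -2.36640137e-04, -1.02959942e-03]), 'ft_force': array([-0.52623606,  0.63062439,  0.12595077]), 'ft_torque': array([0.00906206, 0.01787348, 0.0208186 ]), 'grip_width': 0.08517983287732026}
scene {'fx': 413.63903596600187, 'fy': 413.63903596600187, 'cx': 253.3569486660001, 'cy': 196.52599496211258, 'rvec': array([ 2.06825064,  1.68812761, -0.47666583]), 'tvec': array([-0.11741431, -0.43214608,  1.58798703])}
side {'fx': 497.8466025286997, 'fy': 497.8466025286997, 'cx': 249.98605678698055, 'cy': 189.58844469525727, 'rvec': array([ 0.15522538, -2.86443962,  1.21480199]), 'tvec': array([0.56780617, 0.10078509, 1.72858077])}
wrist {'fx': 292.7464944903486, 'fy': 292.7464944903486, 'cx': 254.60887405597023, 'cy': 190.7260053009403, 'mount': array([[-7.97677249e-04, -9.65090418e-01, -2.61915727e-01,
         6.51480557e-02],
       [ 9.99999679e-01, -7.51433907e-04, -2.76712398e-04,
        -9.94011481e-04],
       [ 7.02401261e-05, -2.61915864e-01,  9.65090708e-01,
        -1.42281934e-01],
       [ 0.00000000e+00,  0.00000000e+00,  0.00000000e+00,
         1.00000000e+00]])}
```

View pics/scene0.png

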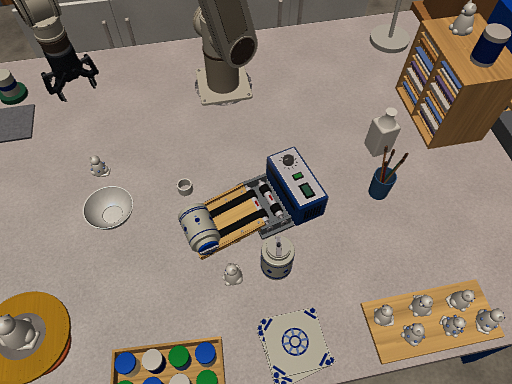

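View pics/side0.png

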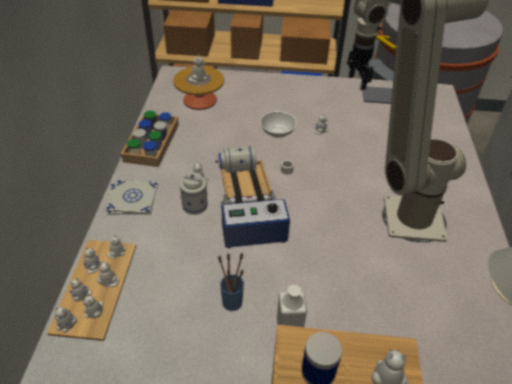

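View pics/wrist0.png

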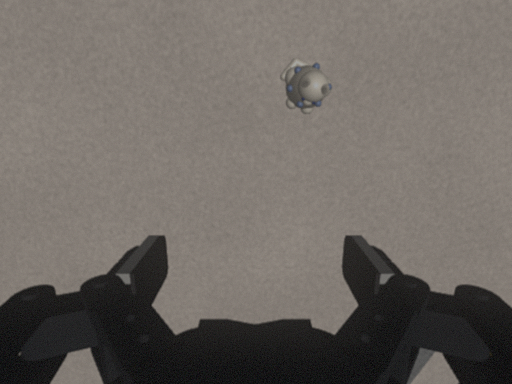

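The scene view shows the mill at about (255,205) px, with the jar at (200,228), ring (184,187), cat (232,273) and spare jar (277,257). I'll zoom in to pick features.

```bash
python3 - <<'E'
import cv2
a=cv2.imread("pics/scene0.png")[135:295,165:345];cv2.imwrite("pics/scz.png",cv2.resize(a,None,fx=4.4,fy=3.7*1.0 if 0 else 3.7,interpolation=cv2.INTER_CUBIC)[:600,:800])
b=cv2.imread("pics/side0.png")[130:260,165:315];cv2.imwrite("pics/siz.png",cv2.resize(b,None,fx=4.5,fy=4.5,interpolation=cv2.INTER_CUBIC))
E
```

```text
(no output)
```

View pics/scz.png

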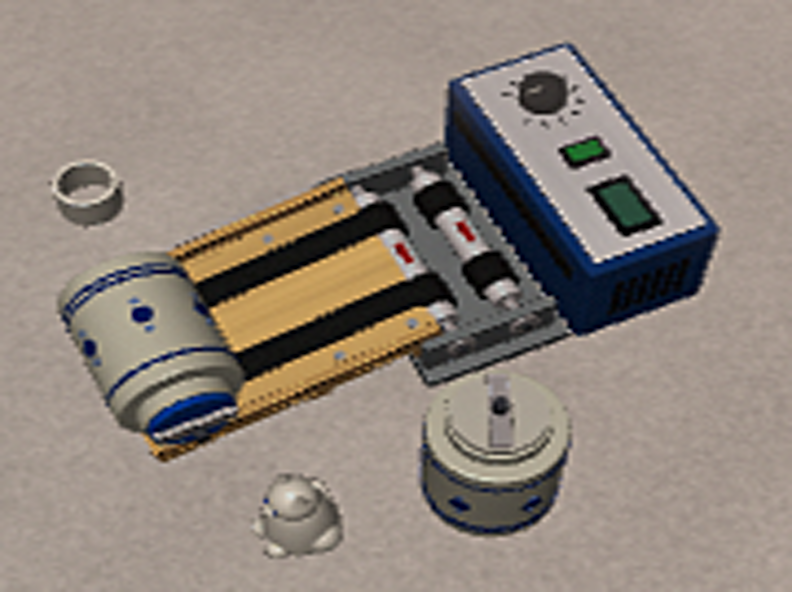

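View pics/siz.png

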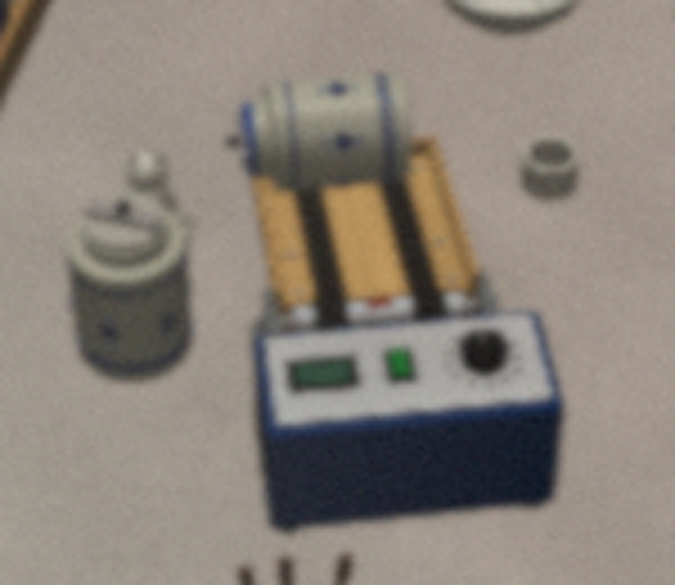

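```bash
cat > h.py <<'E'
from workcell import *
import cv2,numpy as np
from scipy.optimize import least_squares
def proj(c,P): return cv2.projectPoints(np.array(P,float).reshape(-1,3),c["rvec"],c["tvec"],np.array([[c["fx"],0,c["cx"]],[0,c["fy"],c["cy"]],[0,0,1]]),None)[0][:,0]
def ray(c,u,v):
    R=cv2.Rodrigues(c["rvec"])[0];o=-R.T@c["tvec"];d=R.T@np.array([(u-c["cx"])/c["fx"],(v-c["cy"])/c["fy"],1]);return o,d
def onz(c,u,v,z):
    o,d=ray(c,u,v);return o+d*(z-o[2])/d[2]
def m2w(p,P):
    P=np.array(P,float).reshape(-1,3)/1000;c,s=np.cos(p[2]),np.sin(p[2])
    return np.c_[p[0]+c*P[:,0]-s*P[:,1],p[1]+s*P[:,0]+c*P[:,1],P[:,2]]
E
python3 - <<'E'
from h import *
S=camera("scene");D=camera("side")
Z=lambda l:[(165+x/4.4,135+y/3.7) for x,y in l]
Y=lambda l:[(165+x/4.5,130+y/4.5) for x,y in l]
PS=[(172,105,112),(272,105,112),(272,-105,112),(172,-105,112),(172,-105,0),(272,-105,0)]
US=Z([(450,82),(570,43),(717,230),(583,275),(583,335),(690,290)])
PD=[(172,-105,112),(172,105,112),(272,105,112),(272,-105,112),(272,-105,0),(272,105,0)]
UD=Y([(260,332),(540,315),(562,402),(268,432),(280,527),(550,500)])
f=lambda p:np.r_[(proj(S,m2w(p,PS))-US).ravel(),(proj(D,m2w(p,PD))-UD).ravel()]
r=least_squares(f,[0.4,0.1,1.4],loss='soft_l1');print(r.x,np.round(r.fun.reshape(-1,2),1))
p=r.x; np.save("mill.npy",p)
K=[(90,0,52),(90,51,52),(90,-51,52),(138,0,52),(64,-88,50),(64,88,50),(-128,-80,20),(-128,80,20),(-98,0,107),(-98,-56,62),(-98,56,62),(-98,-92,62),(114,0,92)]
for c,n in((S,"scene"),(D,"side")):
    im=cv2.cvtColor(camera(n)["color"],cv2.COLOR_RGB2BGR)
    im=cv2.resize(im,None,fx=4,fy=4,interpolation=cv2.INTER_CUBIC)
    for q in proj(c,m2w(p,K)): cv2.circle(im,tuple(int(round(4*a+1.5)) for a in q),3,(0,0,255),-1)
    x0,y0=(165,135) if n=="scene" else (165,130)
    cv2.imwrite(f"pics/{n}_ov.png",im[y0*4:y0*4+560,x0*4:x0*4+720])
print("jar",m2w(p,(-98,0,62)),"saddle",m2w(p,(114,0,92)))
# loose things base approx
for n,u,v,z in(("ring",184,187,.017),("cat",232,274,.03),("spare",277.5,247,.13)): print(n,onz(S,u,v,z))
E
```

```text
[ 0.5933579  -0.07953213  1.8072465 ] [[-2.3 -1.8]
 [-0.8 -2.1]
 [ 0.2 -0.7]
 [ 0.1 -0.2]
 [-3.4  2. ]
 [ 0.7  2. ]
 [-1.7 -0.4]
 [-0.1 -2.1]
 [ 0.8  0.9]
 [-0.5  0.3]
 [-2.4  2.2]
 [ 1.   2.1]]
jar [[ 0.6163147  -0.17480534  0.062     ]] saddle [[0.56665305 0.0312959  0.092     ]]
ring [ 0.45257046 -0.19892575  0.017     ]
cat [ 0.77618349 -0.10043512  0.03      ]
spare [0.76542009 0.0268508  0.13      ]
```

View pics/scene_ov.png

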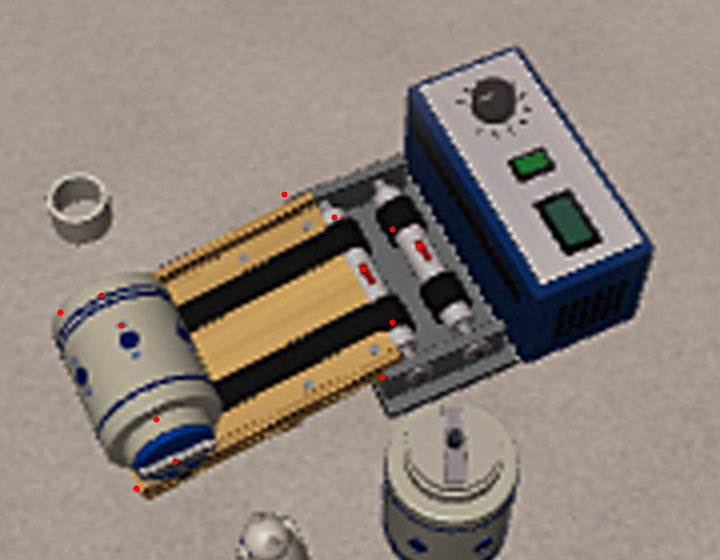

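View pics/side_ov.png

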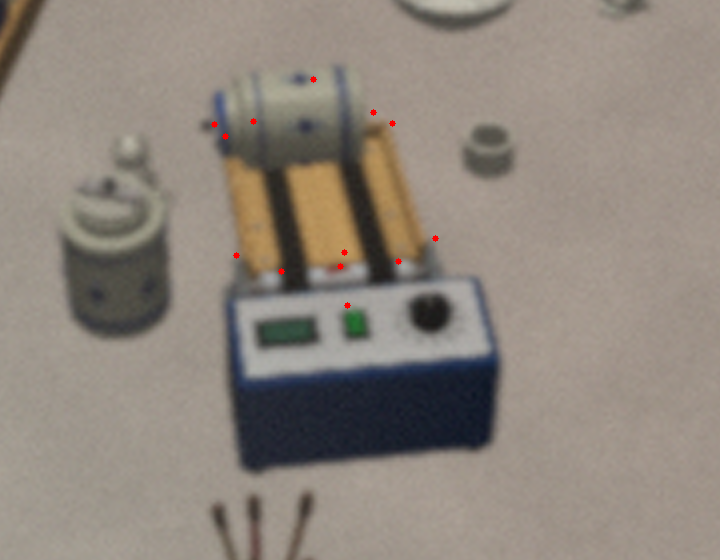

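```bash
python3 - <<'E'
from h import *
S=camera("scene");D=camera("side")
Z=lambda l:[(165+(x-1.5)/4,135+(y-1.5)/4) for x,y in l]
Y=lambda l:[(165+(x-1.5)/4,130+(y-1.5)/4) for x,y in l]
PS=[(90,0,52),(138,0,52),(138,38,52),(138,-38,52),(64,-88,50),(272,105,112),(272,-105,112),(172,-105,112),(172,105,112),(-120,-80,0)]
US=Z([(369,270),(423,250),(399,213),(446,294),(378,383),(518,47),(652,245),(530,297),(408,88),(148,497)])
PD=[(90,0,52),(172,-105,112),(172,105,112),(272,105,112),(272,-105,112)]
UD=Y([(338,268),(232,295),(480,280),(499,357),(239,384)])
f=lambda p:np.r_[(proj(S,m2w(p,PS))-US).ravel(),(proj(D,m2w(p,PD))-UD).ravel()]
r=least_squares(f,[0.6,-0.08,1.8],loss='soft_l1');print(r.x,np.round(r.fun.reshape(-1,2),1))
p=r.x; np.save("mill.npy",p)
print("jar",m2w(p,(-98,0,62)),"saddle",m2w(p,(114,0,92)))
K=[(90,0,52),(90,51,52),(90,-51,52),(138,38,52),(138,-38,52),(64,-88,50),(64,88,50),(-120,-80,0),(-98,-56,107),(-98,56,107),(114,0,92)]
for t in np.linspace(-200,0,9):
  for y in(25,51,-25,-51): K.append((87+t*np.cos(.192),y,52+t*np.sin(.192)))
for c,n in((S,"scene"),(D,"side")):
    im=cv2.cvtColor(c["color"],cv2.COLOR_RGB2BGR)
    im=cv2.resize(im,None,fx=4,fy=4,interpolation=cv2.INTER_CUBIC)
    for q in proj(c,m2w(p,K)): cv2.circle(im,tuple(int(round(4*a+1.5)) for a in q),3,(0,0,255),-1)
    x0,y0=(165,135) if n=="scene" else (165,130)
    cv2.imwrite(f"pics/{n}_ov2.png",im[y0*4:y0*4+560,x0*4:x0*4+720])
E
```

```text
[ 0.59523754 -0.07946117  1.80428994] [[-1.4  0.2]
 [-0.7 -0.4]
 [-0.1 -0.7]
 [-0.8 -1.7]
 [ 1.1 -0.9]
 [ 0.  -1.2]
 [ 0.8  1.3]
 [ 0.6  1. ]
 [-1.4 -0.7]
 [ 0.2 -0.1]
 [-0.2 -0.6]
 [-2.3 -0.1]
 [-0.5 -1.7]
 [ 0.5  1.5]
 [-1.2  0.6]]
jar [[ 0.61791256 -0.17480184  0.062     ]] saddle [[0.56886048 0.03144532 0.092     ]]
```

View pics/scene_ov2.png

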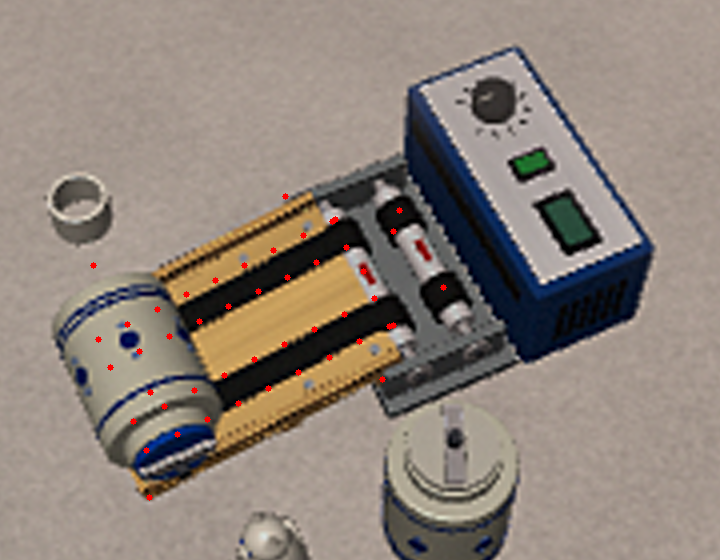

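View pics/side_ov2.png

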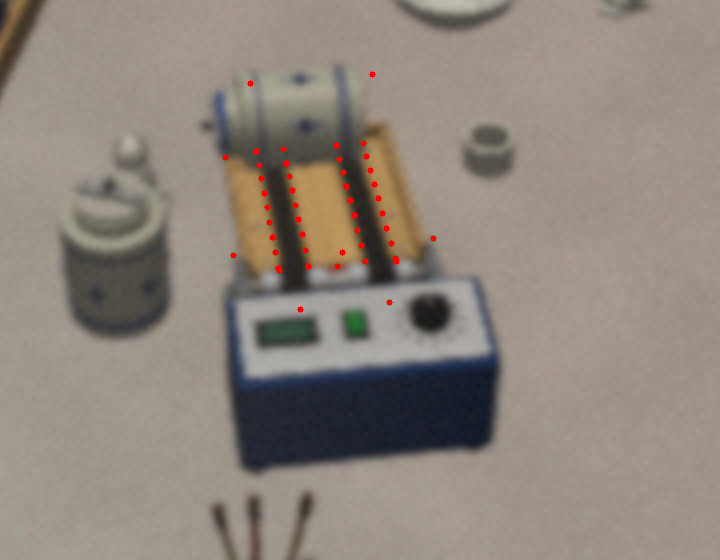

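```bash
cat >> h.py <<'E'
from scipy.spatial.transform import Rotation as Ro
p0=np.load("mill.npy") if __import__("os").path.exists("mill.npy") else None
def status(p=p0):
    o=get_obs();R=Ro.from_quat(o["tool_rot"]).as_matrix();e=o["eef_pos"]
    c,s=np.cos(p[2]),np.sin(p[2]);d=e[:2]-p[:2]
    m=np.array([c*d[0]+s*d[1],-s*d[0]+c*d[1]])*1000
    f=o["ft_force"];fm=[c*f[0]+s*f[1],-s*f[0]+c*f[1],f[2]]
    print("t",round(o["clock"],2),"mill xy",m.round(1),"z",round(e[2]*1000,1),"toolx-millx deg",round(np.degrees((np.arctan2(R[1,0],R[0,0])-p[2]+np.pi)%(2*np.pi)-np.pi),2),"grip",round(o["grip_width"]*1000,1),"F mill",np.round(fm,1))
    return o,R,e
def togo(P,p=p0):
    o,R,e=status(p);w=m2w(p,P)[0]
    print("units",(R.T@(w-e)/0.05).round(2))
E
python3 - <<'E'
import workcell;print([k for k in dir(workcell) if k[0]!='_']);print(getattr(workcell,'pinch_z',None))
from h import *
togo((-165,0,230))
E
```

```text
['Unreachable', 'camera', 'get_obs', 'job_done', 'pinch_z']
0.0187
t 0.45 mill xy [-274.1  457.3] z 231.2 toolx-millx deg -78.07 grip 85.1 F mill [ 0.7 -0.   0.1]
units [ 9.4  -0.24  0.02]
```

Request:
{"fn": "move_arm", "kwargs": {"motion": [[70,[0.4,0,0],-0.6],[70,[1.1,0,0],-1.6],[70,[1.9,-0.1,0],-2.7],[70,[2.7,-0.1,0],-3.8],[70,[3.5,-0.1,0],-4.9],[70,[4.3,-0.1,0],-6.0],[70,[5.1,-0.1,0],-7.1],[70,[5.8,-0.2,0],-8.2],[70,[6.4,-0.2,0],-9.2],[70,[6.8,-0.2,0],-10]]}}

```text
clock: 1.45
eef_pos: [0.5188, -0.2961, 0.231]
tool_rot: [0.733, 0.68, 0.0, 0.0]
ft_force: [-0.5, 0.5, -0.3]
grip_width: 0.07
```

```bash
python3 - <<'E'
from h import *
togo((-165,0,230))
E
```

```text
t 1.45 mill xy [-193.1  124.5] z 231.0 toolx-millx deg -17.73 grip 70.0 F mill [ 0.6  0.4 -0.3]
units [1.29 2.2  0.02]
```

Request:
{"fn": "move_arm", "kwargs": {"motion": [[70,[0.3,0.5,0],-0.6],[70,[0.6,1.0,0],-1.4],[70,[0.9,1.5,0],-2.2],[70,[1.1,1.9,0],-2.7],[70,[1.3,2.2,0],-2.95],[70,[1.3,2.2,0],-2.95],[70,[1.3,2.2,0],-2.95],[70,[1.3,2.2,0],-2.95],[70,[1.3,2.2,0],-2.95],[70,[1.3,2.2,0],-2.95]]}}

```text
clock: 2.45
eef_pos: [0.6312, -0.2424, 0.2318]
tool_rot: [0.623, 0.782, 0.0, 0.0]
ft_force: [-0.1, -0.7, -0.2]
grip_width: 0.07
```

```bash
cat >> h.py <<'E'
def wcam():
    o=get_obs();c=camera("wrist");T=np.eye(4);T[:3,:3]=Ro.from_quat(o["tool_rot"]).as_matrix();T[:3,3]=o["eef_pos"]
    M=np.linalg.inv(T@c["mount"]);c["rvec"]=cv2.Rodrigues(M[:3,:3])[0].ravel();c["tvec"]=M[:3,3];return c
E
python3 - <<'E'
from h import *
status();c=wcam()
im=cv2.cvtColor(c["color"],cv2.COLOR_RGB2BGR);cv2.imwrite("pics/w1.png",im)
p=p0;K=[(-98,-56,62),(-98,56,62),(-98,-92,62),(-53,-56,62),(-53,56,62),(-143,-56,62),(-143,56,62)]
for t in np.linspace(-211,0,15):
  for y in(25,51,-25,-51,-72,72): K.append((87+t*np.cos(.192),y,52+t*np.sin(.192)))
im=cv2.resize(im,None,fx=1.5,fy=1.5)
for q in proj(c,m2w(p,K)): cv2.circle(im,tuple(int(1.5*a) for a in q),2,(0,0,255),-1)
cv2.imwrite("pics/w1o.png",im)
E
```

```text
t 2.45 mill xy [-166.9    2.7] z 231.8 toolx-millx deg -0.44 grip 70.0 F mill [-0.7  0.3 -0.2]
```

View pics/w1o.png

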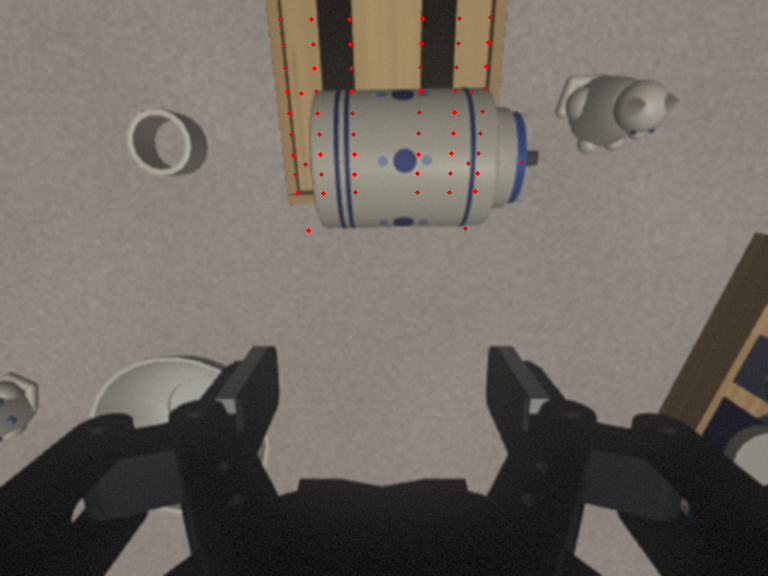

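```bash
python3 - <<'E'
from h import *
c=wcam()
def mm(w):
    d=w[:2]-p0[:2];k,s=np.cos(p0[2]),np.sin(p0[2]);return np.round([1e3*(k*d[0]+s*d[1]),1e3*(-s*d[0]+k*d[1])],1)
for n,u,v,z in(("dot",405,160,107),("topL",312,158,107),("topR",496,158,107),("bandL",340,92,88),("bandL2",343,225,70),("bandR",470,92,80),("bandR2",474,225,80),("lid end",530,158,62),("cat",610,110,50),("ring",160,145,34),("front mid",404,91,70),("back mid",404,227,62)): print(n,mm(onz(c,u/1.5,v/1.5,z/1000)))
E
```

```text
dot [-96.1 -10.2]
topL [-94.5  44.1]
topR [-95.4 -63.4]
bandL [-56.1  28.2]
bandL2 [-138.4   30.5]
bandR [-55.6 -51.7]
bandR2 [-137.9  -58. ]
lid end [-94.9 -97.8]
cat [ -63.3 -154.3]
ring [-83.  166.9]
front mid [-53.1 -11.2]
back mid [-141.2  -12.1]
```

The wrist view shows the jar barrel at (311–497, 90–227) px. It is square to the ramp but about 9 mm off centre toward −y. I'll descend behind it with two fingers open to 60 mm.

Request:
{"fn": "move_arm", "kwargs": {"motion": [[60,[0,0.1,0.3],-0.07],[60,[0,0.2,0.8],-0.07],[60,[0,0.3,1.4],-0.07],[60,[0,0.3,2.0],-0.07],[60,[0,0.3,2.6],-0.07],[60,[0,0.3,3.1],-0.07],[60,[0,0.3,3.5],-0.07],[60,[0,0.3,3.7],-0.07],[60,[0,0.3,3.83],-0.07],[60,[0,0.3,3.83],-0.07]]}}

```text
clock: 3.55
eef_pos: [0.6463, -0.2384, 0.0395]
tool_rot: [0.62, 0.785, -0.0, -0.0]
ft_force: [0.6, 0.1, -0.2]
grip_width: 0.0596
```

```bash
cat >> h.py <<'E'
def pics(k,side=False):
    status()
    for n in("wrist","scene")+(("side",) if side else ()):
        c=camera(n)["color"][:,:,::-1]
        if n=="scene": c=cv2.resize(c[135:295,165:345],None,fx=3,fy=3,interpolation=cv2.INTER_CUBIC)
        if n=="side": c=cv2.resize(c[130:260,165:315],None,fx=3,fy=3,interpolation=cv2.INTER_CUBIC)
        cv2.imwrite(f"pics/{n}_{k}.png",c)
E
python3 -c "
from h import *
pics('a')"
```

```text
t 3.55 mill xy [-166.5  -12.8] z 39.5 toolx-millx deg 0.05 grip 59.6 F mill [-0.  -0.6 -0.2]
```

View pics/wrist_a.png

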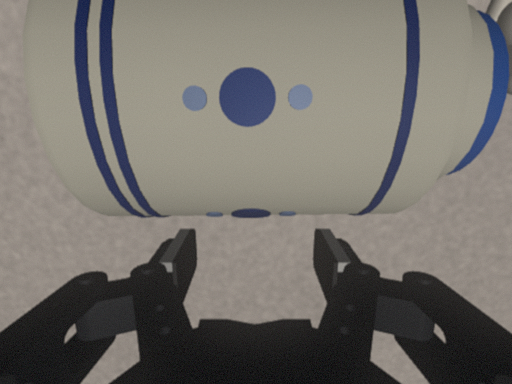

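View pics/scene_a.png

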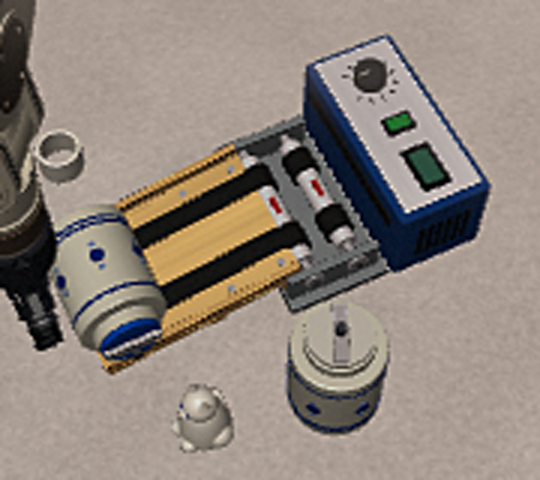

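Both fingers are behind the barrel, with about 14 mm to go. I'll advance slowly.

Request:
{"fn": "move_arm", "kwargs": {"motion": [[60,[0.06,0,0],0],[60,[0.12,0,0],0],[60,[0.18,0,0],0],[60,[0.24,0,0],0],[60,[0.28,0,0],0],[60,[0.32,0,-0.01],0],[60,[0.37,0,-0.02],0],[60,[0.43,0,-0.03],0],[60,[0.5,0,-0.04],0],[60,[0.57,0,-0.06],0]]}}

```text
clock: 4.65
eef_pos: [0.64, -0.2107, 0.0431]
tool_rot: [0.62, 0.785, 0.0, 0.0]
ft_force: [0.8, -2.8, 2.7]
grip_width: 0.0598
```

```bash
python3 -c "
from h import *
pics('b')"
```

```text
t 4.65 mill xy [-138.1  -13.1] z 43.1 toolx-millx deg 0.03 grip 59.8 F mill [-2.9 -0.2  2.7]
```

View pics/wrist_b.png

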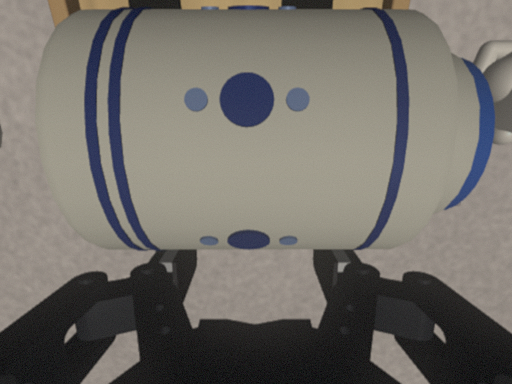

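Request:
{"fn": "move_arm", "kwargs": {"motion": [[60,[0.07,0,-0.014],-0.12],[60,[0.15,0,-0.03],-0.25],[60,[0.23,-0.01,-0.045],-0.4],[60,[0.31,-0.01,-0.06],-0.55],[60,[0.39,-0.02,-0.076],-0.66],[60,[0.47,-0.02,-0.092],-0.66],[60,[0.55,-0.03,-0.107],-0.66],[60,[0.63,-0.03,-0.123],-0.66],[60,[0.71,-0.04,-0.138],-0.66],[60,[0.8,-0.05,-0.155],-0.66]]}}

```text
clock: 5.75
eef_pos: [0.628, -0.1721, 0.0506]
tool_rot: [0.592, 0.806, -0.0, 0.0]
ft_force: [1.5, -4.2, 2.0]
grip_width: 0.0599
```

```bash
python3 -c "
from h import *
pics('c')"
```

```text
t 5.75 mill xy [-97.7 -10.5] z 50.6 toolx-millx deg 4.01 grip 59.9 F mill [-4.4 -0.5  2. ]
```

View pics/wrist_c.png

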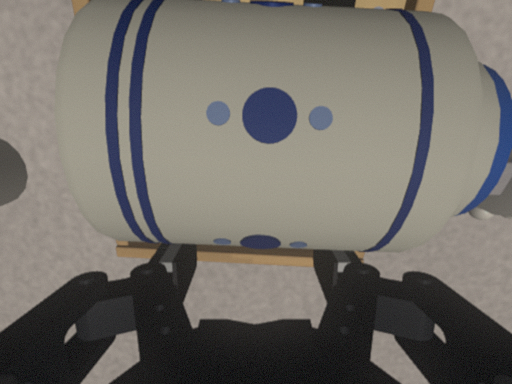

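View pics/scene_c.png

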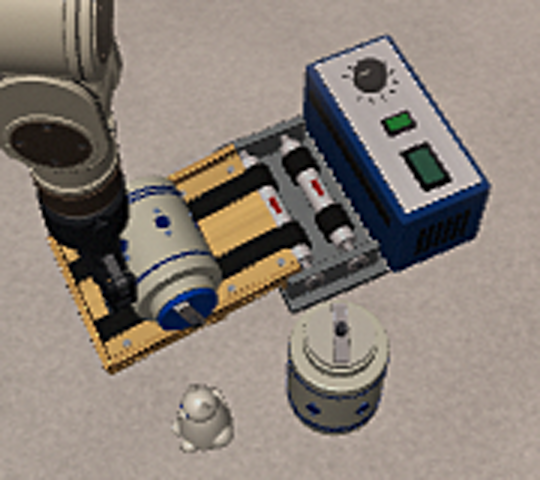

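The jar is following. It lags the fingers' 4° yaw a little and its drift is still small, so I'll continue.

Request:
{"fn": "move_arm", "kwargs": {"motion": [[60,[0.08,0,-0.015],0],[60,[0.16,0,-0.03],-0.05],[60,[0.24,0,-0.046],-0.1],[60,[0.32,0,-0.062],-0.15],[60,[0.4,0,-0.077],-0.2],[60,[0.48,0,-0.093],-0.2],[60,[0.56,0,-0.108],-0.2],[60,[0.64,0,-0.124],-0.2],[60,[0.72,0,-0.139],-0.2],[60,[0.8,0,-0.155],-0.2]]}}

```text
clock: 6.85
eef_pos: [0.616, -0.1339, 0.0583]
tool_rot: [0.584, 0.812, -0.0, -0.0]
ft_force: [1.7, -3.3, 1.7]
grip_width: 0.0599
```

```bash
python3 -c "
from h import *
pics('d')"
```

```text
t 6.85 mill xy [-57.7  -7.6] z 58.3 toolx-millx deg 5.21 grip 59.9 F mill [-3.6 -0.9  1.7]
```

View pics/wrist_d.png

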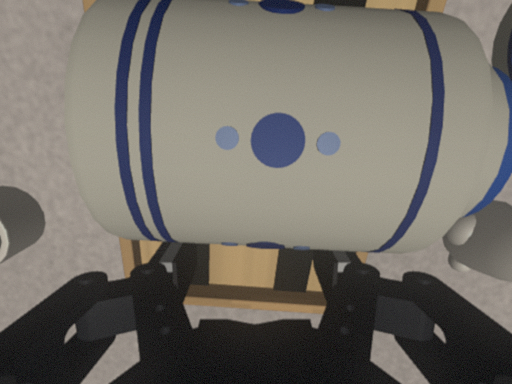

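View pics/scene_d.png

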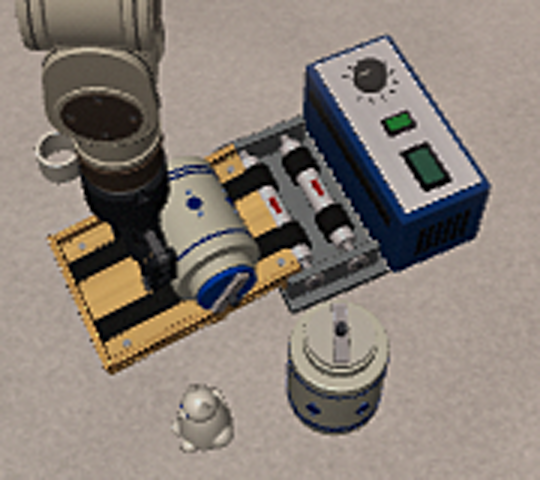

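Request:
{"fn": "move_arm", "kwargs": {"motion": [[60,[0.08,0,-0.015],-0.1],[60,[0.16,0,-0.03],-0.2],[60,[0.24,0,-0.046],-0.2],[60,[0.32,0,-0.062],-0.2],[60,[0.4,0,-0.077],-0.2],[60,[0.48,0,-0.093],-0.2],[60,[0.56,0,-0.108],-0.2],[60,[0.64,0,-0.124],-0.2],[60,[0.72,0,-0.139],-0.2],[60,[0.8,0,-0.155],-0.2]]}}

```text
clock: 7.95
eef_pos: [0.6032, -0.096, 0.0661]
tool_rot: [0.575, 0.818, -0.0, -0.0]
ft_force: [1.6, -3.6, 2.4]
grip_width: 0.0601
```

```bash
python3 -c "
from h import *
pics('e')"
```

```text
t 7.95 mill xy [-17.9  -4. ] z 66.1 toolx-millx deg 6.41 grip 60.1 F mill [-3.9 -0.7  2.4]
```

View pics/wrist_e.png

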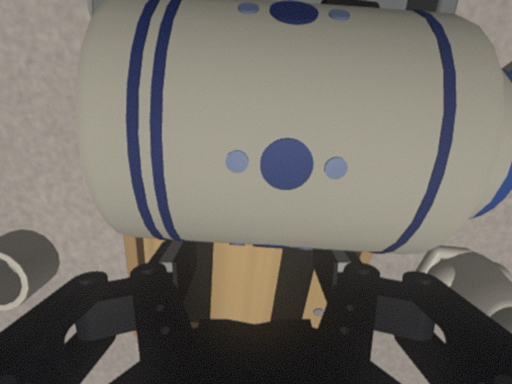

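View pics/scene_e.png

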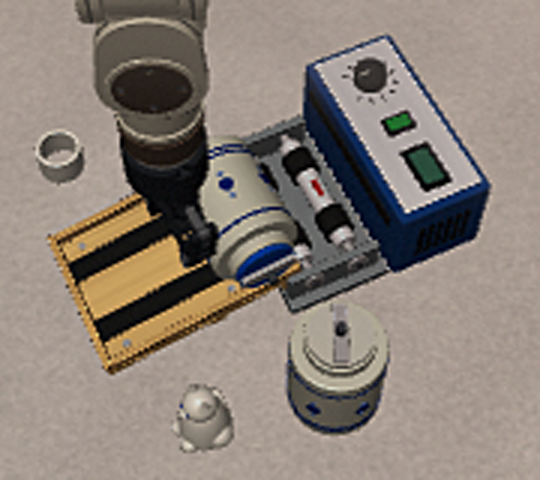

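Request:
{"fn": "move_arm", "kwargs": {"motion": [[60,[0.08,0.005,-0.015],0],[60,[0.16,0.01,-0.03],0.1],[60,[0.24,0.015,-0.046],0.25],[60,[0.32,0.02,-0.062],0.4],[60,[0.39,0.025,-0.076],0.55],[60,[0.46,0.03,-0.09],0.7],[60,[0.53,0.035,-0.103],0.85],[60,[0.6,0.04,-0.117],1.0],[60,[0.67,0.045,-0.13],1.15],[60,[0.74,0.05,-0.144],1.3]]}}

```text
clock: 9.05
eef_pos: [0.5929, -0.0603, 0.0732]
tool_rot: [0.63, 0.777, -0.0, -0.0]
ft_force: [0.3, -3.5, 1.9]
grip_width: 0.0601
```

```bash
python3 -c "
from h import *
pics('f')"
```

```text
t 9.05 mill xy [19.2 -2.2] z 73.2 toolx-millx deg -1.45 grip 60.1 F mill [-3.5  0.5  1.9]
```

View pics/wrist_f.png

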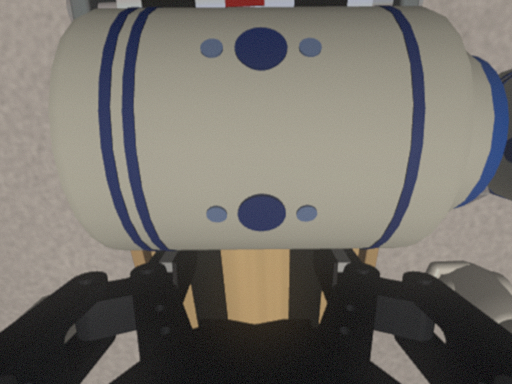

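View pics/scene_f.png

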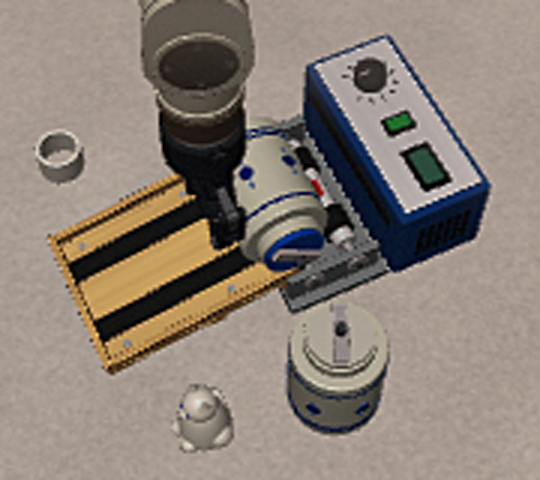

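The jar is level in the tool frame and about 4 mm off centre. I'll square up and push slowly over the crest.

Request:
{"fn": "move_arm", "kwargs": {"motion": [[60,[0.06,0,-0.011],-0.04],[60,[0.12,0,-0.02],-0.08],[60,[0.18,0,-0.028],-0.12],[60,[0.23,0,-0.03],-0.16],[60,[0.28,0,-0.03],-0.2],[60,[0.32,0,-0.03],-0.2],[60,[0.36,0,-0.03],-0.2],[60,[0.4,0,-0.03],-0.2],[60,[0.44,0,-0.03],-0.2],[60,[0.48,0,-0.03],-0.2]]}}

```text
clock: 10.15
eef_pos: [0.5881, -0.0369, 0.0747]
tool_rot: [0.621, 0.784, 0.0, -0.0]
ft_force: [0.4, -0.3, 0.8]
grip_width: 0.0599
```

```bash
python3 -c "
from h import *
pics('g')"
```

```text
t 10.15 mill xy [43.  -2.9] z 74.7 toolx-millx deg -0.18 grip 59.9 F mill [-0.4 -0.4  0.8]
```

View pics/wrist_g.png

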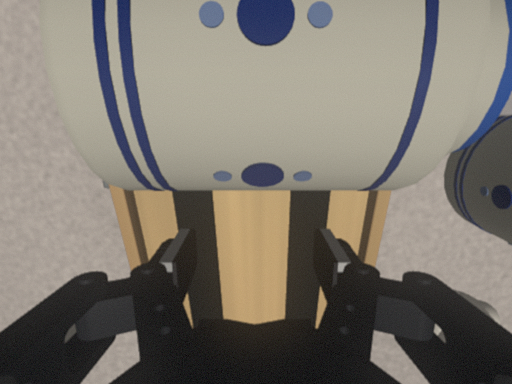

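View pics/scene_g.png

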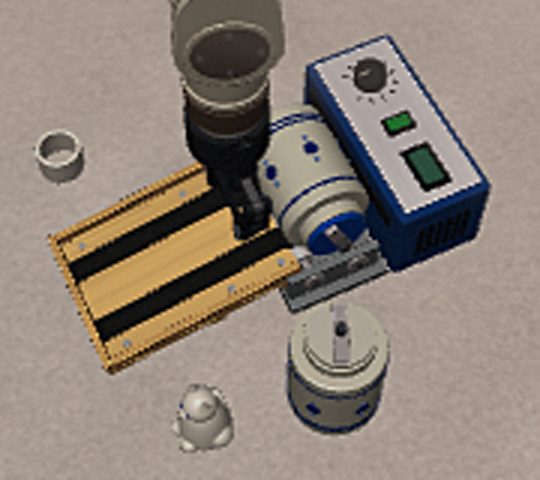

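The jar dropped into the saddle and the fingers are clear of it. I'll back away and then rise.

Request:
{"fn": "move_arm", "kwargs": {"motion": [[60,[-0.2,0,0],0],[60,[-0.5,0,0],0],[60,[-0.9,0,0],0],[60,[-1.2,0,-0.3],0],[60,[-1.2,0,-0.8],0],[60,[-1.2,0,-1.4],0],[60,[-1.2,0,-2.0],0],[60,[-1.2,0,-2.6],0],[60,[-1.2,0,-3.0],0],[60,[-1.2,0,-3.2],0]]}}

```text
clock: 11.25
eef_pos: [0.603, -0.0973, 0.2374]
tool_rot: [0.622, 0.783, 0.001, 0.002]
ft_force: [-0.1, -0.3, 0.6]
grip_width: 0.0601
```

```bash
python3 - <<'E'
from h import *
pics('h',True)
c=wcam();im=cv2.resize(c["color"][:,:,::-1],None,fx=1.5,fy=1.5)
K=[(114,-56,92),(114,56,92),(114,-92,92),(69,-56,92),(69,56,92),(114,0,137)]
for q in proj(c,m2w(p0,K)): cv2.circle(im,tuple(int(1.5*a) for a in q),3,(0,0,255),-1)
cv2.imwrite("pics/w2o.png",im)
E
```

```text
t 11.25 mill xy [-19.1  -3.5] z 237.4 toolx-millx deg -0.27 grip 60.1 F mill [-0.3  0.1  0.6]
```

View pics/w2o.png

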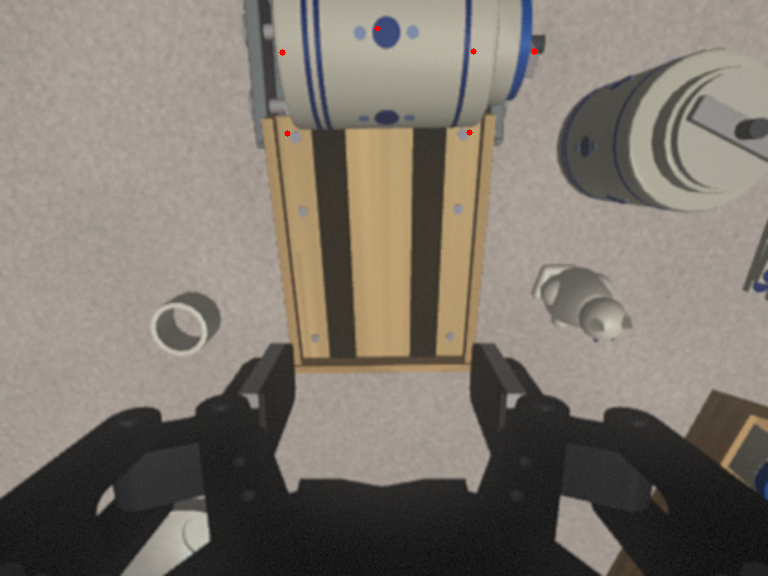

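View pics/scene_h.png

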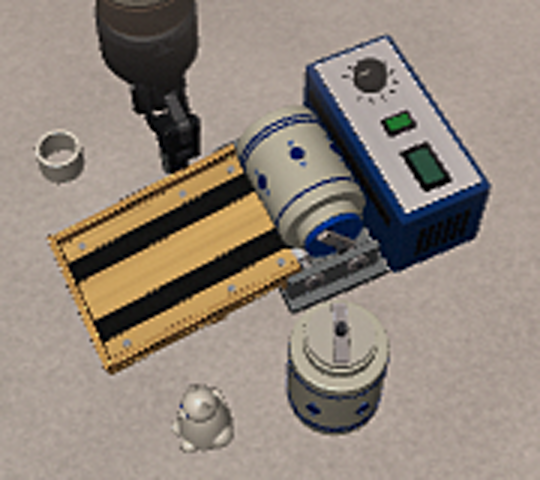

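View pics/side_h.png

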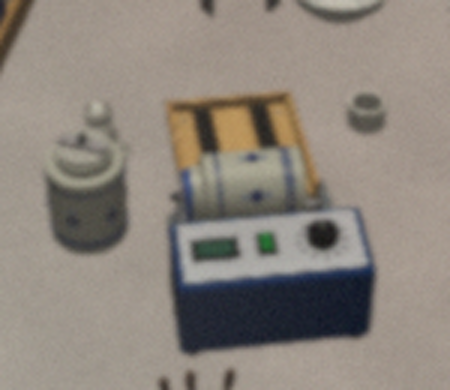

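The jar is seated square and about 4 mm off centre. I'll wait 1 s with the arm higher, check that nothing moves, then hand in.

Request:
{"fn": "move_arm", "kwargs": {"motion": [[60,[0,0,-0.1],0],[60,[0,0,-0.2],0],[60,[0,0,-0.2],0],[60,[0,0,-0.2],0],[60,[0,0,-0.2],0],[60,[0,0,-0.2],0],[60,[0,0,-0.2],0],[60,[0,0,-0.2],0],[60,[0,0,-0.2],0],[60,[0,0,-0.2],0]]}}

```text
clock: 12.45
eef_pos: [0.6019, -0.0955, 0.2447]
tool_rot: [0.621, 0.784, 0.0, -0.0]
ft_force: [-0.8, 0.6, 0.0]
grip_width: 0.0598
```

```bash
python3 - <<'E'
from h import *
pics('i',True)
s0=cv2.cvtColor(cv2.imread("pics/scene_h.png"),cv2.COLOR_BGR2GRAY).astype(int);s1=cv2.cvtColor(cv2.imread("pics/scene_i.png"),cv2.COLOR_BGR2GRAY).astype(int)
d=abs(s0-s1);print("jar region diff",d[100:270,245:370].mean(),"bench ref",d[300:450,380:500].mean())
print(job_done())
E
```

```text
t 12.45 mill xy [-17.2  -2.8] z 244.7 toolx-millx deg -0.19 grip 59.8 F mill [0.7 0.7 0. ]
jar region diff 1.0356705882352941 bench ref 0.9721111111111111
the job is handed in; nothing more can be done
None
```

I rolled the jar up the ramp with two fingertips and over the front roller. It is now resting on its own between the two rollers, and the job is handed in. It took about 12.5 s of the 42 s allowed.

- **Push:** I kept it to about 0.04 m/s. The wrist readings between moves never went above about 5 N, and the jar never rolled back.
- **Seating:** The last pictures show it seated square in the saddle. Over one more second it did not move beyond image noise.
- **Sideways offset:** The jar sits about 4 mm toward −y from centre. It started about 10 mm off, and I steered some of that out on the way up.
- **Other objects:** The cat beside the ramp, the napkin ring and the spare jar look unmoved in the pictures. The other loose things were well away from the arm's path, and I did not check them one by one. The arm ended clear of everything.
- **Disagreement:** My camera fit of the mill's position was off by 1–2 pixels at some points. That puts position figures such as the offset within a few millimetres.

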